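# Set the shaker clamp's ratchet to tighten and clamp the sample jar

## Robot

A 7-joint arm with a two-finger parallel gripper is mounted at the origin on the work surface; the furniture and walls round the work are solid. World frame = base frame: x ahead of the robot, y to its left, z up, the work surface at z = 0. Lengths are in m, angles in rad, forces in N, time in s.
With the tool pointing down it reaches from about 0.425 to 0.8 m from the base axis. Payload 8.3 kg.
Tool frame: the origin (TCP) lies midway between the tips of the shut fingers; the grasp point (between the pads) lies manip.pinch_z behind it (manip.pinch_z is the distance from the TCP to the grasp point, in m); z points along the fingers, y is the line along which they close (so a half turn about z gives the same grasp; the last joint's range is limited). The gripper opens to 85 mm and grips with 20 to 120 N. Pads are 22 mm wide; open, the fingers measure 114 mm over their backs; the gripper's body (76 mm by 85 mm) begins 54 mm behind the grasp point. The pads swing forward as they close: fully open they stand 13 mm farther back than shut.
Start: joints at [1.157, 0.383, 0.016, 1.37, -0.006, 1.388, -0.046], TCP at [0.215, -0.587, 0.198] pointing down, gripper open.
Joint ranges: [-2.95, 2.95], [-0.25, 2.06], [-1.52, 1.56], [0.18, 2.33], [-1.44, 4.58], [0.02, 2.06], [-3.01, 3.01]. Speed limits (rad/s): [2.39, 2.39, 3.01, 3.01, 3.14, 3.14, 3.14].

## Interface

Orientations are given as a rotation vector (axis times angle).
In Python, from workcell import monitor, imaging, ticket, manip gives the robot as it stands.
- The arm moves only by the tool move_arm, never from a script. Its argument "commands" is a list of rows, each an object with "slide": the shift along the tool's x, y, z in mm, a list of three; "twist": the turn about the tool's z in rad. A call has 1 to 8 rows; each row is the pose to reach, as a shift and turn from the pose commanded when the call began, along the tool's axes at that moment; what a row does not reach only later rows make up. A row lasts 1/10 s, in which the tool goes at most 50 mm and 8.59 degrees, less where a joint would pass 70% of its speed; a pose out of reach is approached as far as the arm can. A call with a gripper value outside its range is refused whole. "gripper" is the opening, from -1 (shut) to 1 (fully open), set as the call begins (left out, the last holds). The fingers move at their own pace and stop on an object; "newtons" is the grip in N (left out, the last holds). Time passes only in rows, so rows that repeat a pose let the fingers close. It gives the time, the measured TCP pose, the force, the opening and the grip force at its end, in the units of the state.
- monitor.get_state(): the state, without advancing time (a new reading comes with each control period).
- imaging.capture(name): name is "side" or "top"; returns a dict with "frame" (420x560x3 uint8, red, green, blue), "fovy" (degrees; the focal length in pixels is half the picture's height over the tangent of half this angle, whatever the lens; pixels are square), "cx", "cy" (the principal point, pixels), "dist_coeffs" ([k1, k2, p1, p2, k3] as OpenCV has them; the pictures are not rectified), "world_to_cam" (4x4, takes a point from world to camera coordinates). Camera axes: x right, y down, z forward; pixel columns grow to the right and rows downward; lengths in m; the calibration is good to about 2 mm. A picture is of the moment at which its call begins. There is no depth.
- ticket.close_job(): hands the job in; it is judged then, once.
The state is a dict: "t": time; "joint_positions": joint angles; "joint_velocities": joint speeds; "tau": joint torques, N m; "eef_pos": TCP position; "tool_rot": TCP orientation; "force": force on the tool from outside, world axes, zero at the start; "moment": the same for the moment, N m; "grip_width": finger opening in m; "gripper_force": force on a finger pad.
Only numpy, scipy, OpenCV 4.12 (cv2) and the standard library are available. Lean on these libraries where they do the work, as an engineer would, in place of code of your own. Each camera call takes 0.05 s, during which the arm holds its last target. There are 200 camera calls.

## Task

The sample jar stands in the bench shaker but its clamp is still slack, and the clamp's ratchet handle was left set to undo. Flip the ratchet's direction lever over to tighten, feel on a back stroke that the handle now clicks back freely, then work the handle to and fro until the rubber pad comes down and grips the jar firmly: stop when the push on the grip has grown to about half as much again as running the screw down takes (it must not near double: that crushes the jar). Then let go and leave the things lying in front of the shaker where they are.

Things in the scene. Friction and masses are not known exactly. Their poses are not given: they have to be found in the camera images.
- shaker: Bench shaker, fixed: grey motor box 170 x 150 x 51 mm with a black front panel; on it a steel platform (top 69 mm up) with a low rubber nest, and a clamp of two pillars (54 mm either side of the middle) under a grey crossbar 134 x 36 mm, 176 to 198 mm up. Origin: centre of its underside on the bench; x points from the front panel to the back, y to the left seen from the front, z up.
- screw_axis (a point): Point on the upright axis of the clamp screw, on which the ratchet handle turns too; 215 mm up, at the height of the handle's centreline. Clockwise from above lowers the pressure plate, 4 mm per rad; the screw does not rise. Running it down slowly takes 0.86 N m at the handle; every 10 N of pad force adds 0.04 N m. It holds by friction when let go.
- jar_seat (a point): Middle of the platform's top inside the nest, on the screw axis, 69 mm above the bench: where the jar stands.
- ratchet (a joint): Swing of the ratchet handle about the screw axis, rad. 0: straight out over the front panel; grows clockwise from above (to the shaker's left). Range -2 to 2; starts at 0 to 0.5. 16 teeth, 0.39 rad each: up to one tooth of slack before it takes up. Free-wheeling takes about 0.1 N m, for an instant up to 0.5 N m at each click. It stays where it is left.
- grip_mid (a point): Middle of the round black hand grip, 150 mm from the screw axis, 215 mm up; grip 22 mm thick, level and radial, 104 to 198 mm out; nearer in a bar 15 mm thick. Free below. Push here, square to the grip, moving slowly: 5.7 N running down, 8.4 N at 100 N on the jar, 11 N at 200 N. When the hand stops the reading sags, to about 0.7 of that after short steps of 0.05 rad: 3.8, 5.7 and 7.6 N.
- dir_lever (a joint): Turn of the dark steel direction lever about its upright pin in the neck (40 mm from the screw axis towards the grip), rad; it lies over the head. Sprung rests: about -0.40 = undo (drives anticlockwise), +0.40 = tighten (drives clockwise, free-wheels back). Positive: tab to the right seen from the grip's end. Starts at undo. It may stop at 0.19 on a tooth and click home as the handle moves.
- lever_tab (a point): Centre of the lever's upright thumb tab over the head, 12 mm (along the lever) x 8 mm x 17 mm high, 40 mm from the lever's pin. Its foot is 230 mm and its top 247 mm up, the head's flat top 226 mm. It stands 8 to 16 mm left or right of the handle's centreline, near the screw axis; 2 to 5 N sideways (10 N for an instant) sends it over the middle, then it snaps.
- pressure_plate: Aluminium plate guided on the two pillars, with a rubber-faced pad 41 mm in diameter below it; origin: centre of the pad's underside, z up. At the start 6 to 10 mm above the jar's lid; once on the lid, each 0.1 rad of screw adds about 43 N, so 0.25 rad past the first touch is about 100 N.
- jar: Small screw-lid sample jar, 47 mm in diameter, 56 mm high, standing in the nest under the pad; origin: centre of its underside, z along the jar upward. Keep it upright in its nest.
- jar_b: Bystander: small screw-lid jar, 48 x 56 mm, on the bench in front of the shaker; origin under its centre.
- brush: Bystander: flat paint brush lying on the bench, 158 mm long; origin under its middle.
- marker: Bystander: felt marker lying on the bench, 133 mm long; origin under its middle.

How it is judged:
By the outcome, as a careful person would: the job done as asked, in the order asked, and still so for the second after the job is handed in, with the robot touching nothing.
It also fails if it takes over 72 s, if anything falls off the work surface, if the arm or the gripper's body presses on something with over 40 N, if the wrist force passes 120 N, or if a joint passes its speed limit or range.

## Working session

There is one attempt and no reset: what is moved stays moved. The work goes in short steps, Python scripts to look and compute and a tool call to move; the robot and the scene stay as the last step left them, time stands still between calls to the robot, and variables do not carry over. Pictures are saved under pics/ and viewed, at most 10 in all, crops included, and the job is handed in when it is done.

Besides the shell and the picture viewer there is one more tool, called after "Emit:" by a JSON object that holds its "method" and its "body". move_arm: Moves the arm, as the interface text tells. Its arguments: {"type":"object","properties":{"commands":{"type":"array"},"gripper":{"type":"number"},"newtons":{"type":"number"}},"required":["commands"]}

```bash
mkdir -p pics; ls
python3 - <<'E'
from workcell import monitor, imaging, ticket, manip
import cv2,numpy as np
s=monitor.get_state()
print({k:np.round(v,3).tolist() for k,v in s.items()}, manip.pinch_z)
for n in("side","top"):
    c=imaging.capture(n);cv2.imwrite(f"pics/{n}0.png",cv2.resize(c["frame"][:,:,::-1],(800,600),interpolation=cv2.INTER_CUBIC))
    print(n,c["fovy"],c["cx"],c["cy"],c["dist_coeffs"],np.round(c["world_to_cam"],4).tolist())
E
```

```text
pics
{'t': 0.0, 'joint_positions': [1.157, 0.384, 0.016, 1.371, -0.006, 1.388, -0.047], 'joint_velocities': [-0.001, -0.001, 0.003, 0.001, -0.001, 0.0, 0.001], 'tau': [-0.0, -62.759, 0.844, -37.183, 0.017, 0.014, 0.0], 'eef_pos': [0.215, -0.586, 0.197], 'tool_rot': [-3.091, -0.548, 0.0], 'force': [0.203, 0.345, 0.344], 'moment': [0.012, 0.021, -0.064], 'gripper_force': 0.0, 'grip_width': 0.085} 0.0187
side 43.44896320266901 279.1492749856238 208.97504676150808 [-0.10759403  0.          0.          0.          0.        ] [[-0.966, -0.2587, -0.0005, 0.3589], [-0.1776, 0.6648, -0.7256, 0.3509], [0.1881, -0.7008, -0.6881, 0.7081], [0.0, 0.0, 0.0, 1.0]]
top 54.180418777777035 281.4099101686039 200.136840143814 [0.04274867 0.         0.         0.         0.        ] [[0.0003, -0.9991, -0.0416, -0.2361], [-0.9918, 0.0051, -0.1279, 0.4474], [0.128, 0.0413, -0.9909, 0.9662], [0.0, 0.0, 0.0, 1.0]]
```

View pics/side0.png

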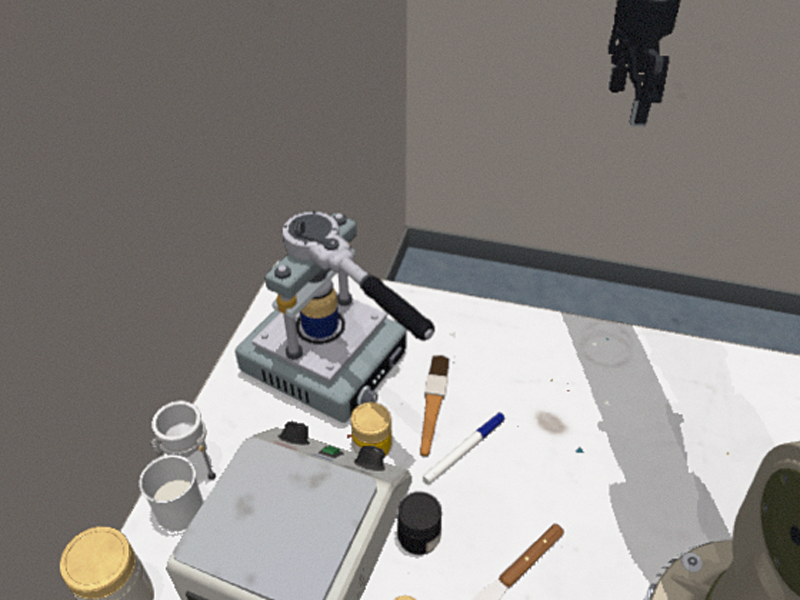

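View pics/top0.png

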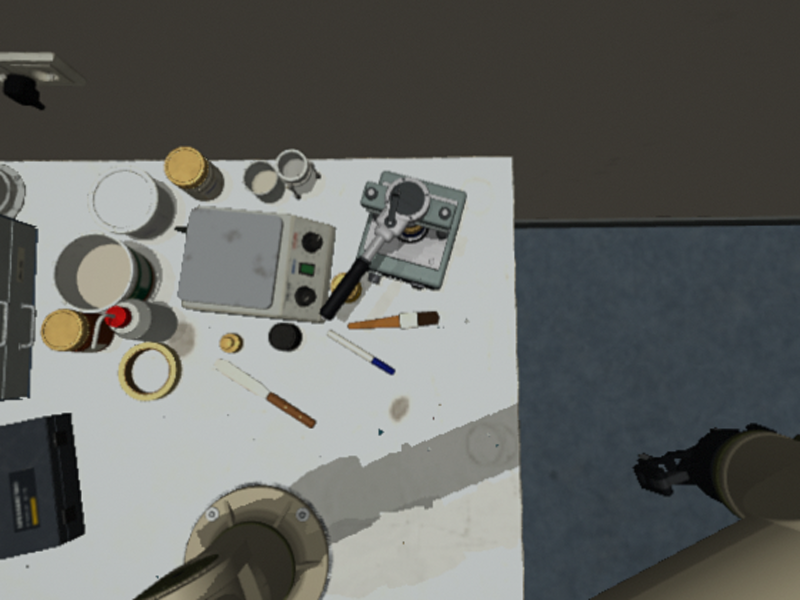

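The side view shows the head at about (312,232), the grip from (368,285) to (430,330) and the brush, marker and jar_b in front. The top view shows the head at (408,198) and the grip end at (327,312). Next I'll zoom in on both.

```bash
cat > h.py <<'E'
from workcell import monitor, imaging, ticket, manip
import cv2,numpy as np
from scipy.spatial.transform import Rotation as R
def K(c):
    f=210/np.tan(np.radians(c["fovy"])/2); return np.array([[f,0,c["cx"]],[0,f,c["cy"]],[0,0,1]])
def proj(c,P):
    W=c["world_to_cam"];return cv2.projectPoints(np.array(P,float).reshape(-1,3),cv2.Rodrigues(W[:3,:3])[0],W[:3,3],K(c),np.array(c["dist_coeffs"]))[0][:,0]
def ray(c,uv):
    u=cv2.undistortPoints(np.array([[uv]],float),K(c),np.array(c["dist_coeffs"]))[0,0];W=c["world_to_cam"]
    return -W[:3,:3].T@W[:3,3], W[:3,:3].T@np.array([u[0],u[1],1])
def atz(c,uv,z):
    o,d=ray(c,uv);return o+d*(z-o[2])/d[2]
def tri(cs,uvs):
    A=np.zeros((3,3));b=np.zeros(3)
    for c,uv in zip(cs,uvs):
        o,d=ray(c,uv);d/=np.linalg.norm(d);M=np.eye(3)-np.outer(d,d);A+=M;b+=M@o
    return np.linalg.solve(A,b)
def crop(c,x,y,w,h,s):
    return cv2.resize(c["frame"][y:y+h,x:x+w,::-1],None,fx=s,fy=s,interpolation=cv2.INTER_CUBIC)
def st():
    s=monitor.get_state();return {k:np.round(s[k],4).tolist() for k in("t","eef_pos","tool_rot","force","moment","grip_width","joint_positions")}
E
python3 - <<'E'
from h import *
a=imaging.capture("side");b=imaging.capture("top")
im=np.hstack([crop(a,155,135,160,160,2.5*1),crop(b,215,110,160,160,2.5)])
im=np.hstack([crop(a,185,140,130,150,3),crop(b,215,112,130,150,3)])
cv2.imwrite("pics/z1.png",im);print(im.shape)
E
```

```text
(450, 780, 3)
```

View pics/z1.png

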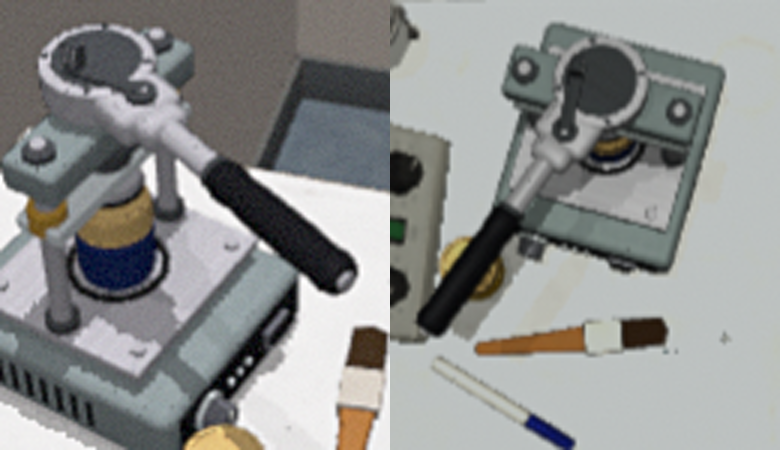

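The crops show the head ring at side (105,60) and top (602,78), and the lever pin at side (143,92) and top (565,131). The tab is at side (72,55) and top (577,75), left of the centreline. The grip end is at side (343,275) and top (431,327).

Run:
```python
from h import *
a=imaging.capture("side");b=imaging.capture("top")
S=lambda x,y:(185+x/3,140+y/3);T=lambda x,y:(215+(x-390)/3,112+y/3)
f=dict(head=((103,62),(602,78),.226),pin=((143,90),(565,131),.236),tab=((72,55),(577,75),.245),gend=((345,278),(430,328),.215),gstart=((212,172),(514,208),.22),capL=((38,148),(525,69),.205),capR=((157,38),(680,110),.205))
for k,(s,t,z) in f.items():
    print(k,"tri",tri([a,b],[S(*s),T(*t)]).round(4),"side",atz(a,S(*s),z).round(4)[:2],"top",atz(b,T(*t),z).round(4)[:2])
# bystanders
for k,p,z in(("brush tip",(665,330),.005),("brush end",(478,349),.005),("mk a",(435,362),.008),("mk b",(572,445),.008),("jarb",(470,262),.056)):print(k,atz(b,T(*p),z).round(3))
```

```text
head tri [ 0.5404 -0.2543  0.2248] side [ 0.5368 -0.2524] top [ 0.5428 -0.2538]
pin tri [ 0.5067 -0.2301  0.2309] side [ 0.5044 -0.2243] top [ 0.5055 -0.2305]
tab tri [ 0.5443 -0.2376  0.2394] side [ 0.5445 -0.2314] top [ 0.5395 -0.2386]
gend tri [ 0.3804 -0.1423  0.2149] side [ 0.3796 -0.1422] top [ 0.3812 -0.1422]
gstart tri [ 0.4598 -0.1959  0.2152] side [ 0.4584 -0.191 ] top [ 0.4586 -0.1965]
capL tri [ 0.5558 -0.2015  0.2047] side [ 0.5558 -0.2012] top [ 0.5556 -0.2016]
capR tri [ 0.5259 -0.305   0.2052] side [ 0.5256 -0.3052] top [ 0.5264 -0.3049]
brush tip [ 0.395 -0.298  0.005]
brush end [ 0.38  -0.146  0.005]
mk a [ 0.37  -0.111  0.008]
mk b [ 0.303 -0.223  0.008]
jarb [ 0.445 -0.145  0.056]
```

```bash
cat >> h.py <<'E'
A=np.array([.541,-.2533]);PH0=np.radians(163.9)
def to(xyz,phi,off=0):
    "slide/twist from the measured pose to tool x at world angle phi"
    s=monitor.get_state();M=R.from_rotvec(s["tool_rot"]).as_matrix()
    px=np.arctan2(M[1,0],M[0,0]);d=(px-phi+np.pi)%(2*np.pi)-np.pi
    return (M.T@(np.array(xyz)-s["eef_pos"])*1000).round(1).tolist(),round(d,3)
def grip(th,r=.15,y=0,z=.197):
    p=PH0-th;e=np.array([np.cos(p),np.sin(p)]);t=np.array([np.sin(p),-np.cos(p)])
    return [*(A+r*e+y*t),z],p
def where():
    s=monitor.get_state();d=s["eef_pos"][:2]-A;p=np.arctan2(d[1],d[0])
    th=(PH0-p+np.pi)%(2*np.pi)-np.pi;t=np.array([np.sin(p),-np.cos(p)])
    M=R.from_rotvec(s["tool_rot"]).as_matrix();px=np.arctan2(M[1,0],M[0,0])
    print("t",round(s["t"],2),"th",round(th,3),"r",round(np.hypot(*d),4),"z",s["eef_pos"][2].round(4),"toolphi err",round((px-p+np.pi)%(2*np.pi)-np.pi,3),"Ft",round(s["force"][:2]@t,2),"F",np.round(s["force"],1),"w",round(s["grip_width"],4),"q7",round(s["joint_positions"][6],2))
E
python3 - <<'E'
from h import *
p=np.radians(145.4)
print(to([.5666,-.2163,.32],p), to([.5666,-.2163,.237],p))
E
```

```text
([457.7, -227.0, -122.1], np.float64(-2.187)) ([457.7, -227.0, -39.1], np.float64(-2.187))
```

Emit:
{"method": "move_arm", "body": {"commands": [{"slide": [0,0,-50],"twist": -0.14},{"slide": [20,-10,-100],"twist": -0.28},{"slide": [55,-27,-122],"twist": -0.42},{"slide": [95,-47,-122],"twist": -0.56},{"slide": [135,-67,-122],"twist": -0.7},{"slide": [175,-87,-122],"twist": -0.84},{"slide": [215,-107,-122],"twist": -0.98},{"slide": [255,-126,-122],"twist": -1.12}], "gripper": -1}}

```text
t: 1.1
eef_pos: [0.4119, -0.3794, 0.3204]
tool_rot: [2.323, 2.114, -0.0]
force: [0.5, -1.1, -0.0]
grip_width: -0.0002
gripper_force: 0.0
```

Run:
```python
from h import *
p=np.radians(145.4)
print(st());print(to([.5666,-.2163,.32],p), to([.5666,-.2163,.237],p))
```

```text
{'t': 1.1, 'eef_pos': [0.4119, -0.3794, 0.3204], 'tool_rot': [2.3233, 2.114, -0.0001], 'force': [0.5314, -1.1492, -0.0077], 'moment': [-0.0133, -0.0803, -0.0106], 'grip_width': -0.0002, 'joint_positions': [0.9097, 0.2312, -0.281, 1.3082, 0.0638, 1.6104, 0.5441]}
([176.9, 138.6, 0.4], np.float64(-1.061)) ([177.0, 138.6, 83.4], np.float64(-1.061))
```

Emit:
{"method": "move_arm", "body": {"commands": [{"slide": [22,17,0],"twist": -0.14},{"slide": [50,39,0],"twist": -0.28},{"slide": [80,62,0],"twist": -0.42},{"slide": [110,86,0],"twist": -0.56},{"slide": [140,110,0],"twist": -0.7},{"slide": [165,129,0],"twist": -0.84},{"slide": [177,139,0],"twist": -0.98},{"slide": [177,139,30],"twist": -1.06}]}}

```text
t: 1.9
eef_pos: [0.5705, -0.2154, 0.2934]
tool_rot: [0.927, 2.995, 0.003]
force: [0.1, 0.9, 0.1]
grip_width: 0.0002
gripper_force: 0.0
```

Run:
```python
from h import *
p=np.radians(145.4)
print(st());print(to([.5666,-.2163,.237],p))
a=imaging.capture("side");b=imaging.capture("top")
im=np.hstack([crop(a,185,120,130,150,3),crop(b,215,92,130,150,3)])
cv2.imwrite("pics/z2.png",im)
```

```text
{'t': 1.9, 'eef_pos': [0.5705, -0.2154, 0.2934], 'tool_rot': [0.9267, 2.9946, 0.0029], 'force': [0.0546, 0.881, 0.1333], 'moment': [0.0043, 0.0091, 0.0113], 'grip_width': 0.0002, 'joint_positions': [0.6802, 0.3699, -0.5312, 1.2222, 0.1832, 1.5893, 1.1544]}
([3.0, -3.2, 56.3], np.float64(0.004))
```

View pics/z2.png

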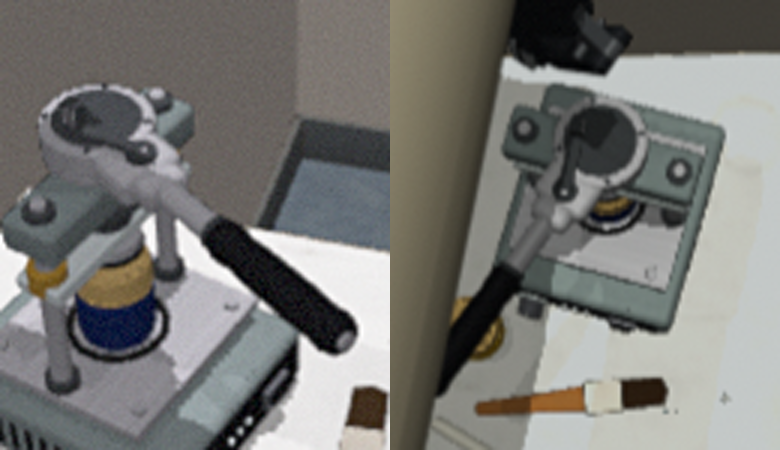

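Run:
```python
from h import *
s=monitor.get_state();print(s["eef_pos"])
for n in("side","top"):
    c=imaging.capture(n);cv2.imwrite(f"pics/{n}3.png",c["frame"][:,:,::-1]);print(n,proj(c,[s["eef_pos"],[.541,-.2533,.226],[.215,-.586,.197]]).round(1).tolist())
x=cv2.imread("pics/side3.png");y=cv2.imread("pics/top3.png");cv2.imwrite("pics/b3.png",cv2.resize(np.hstack([x[:,150:450],y[:,150:450]]),None,fx=1.33,fy=1.33))
```

```text
[ 0.56566094 -0.21781751  0.28623141]
side [[189.8, 139.4], [217.1, 159.9], [432.8, 97.4]]
top [[264.8, 116.7], [285.4, 138.9], [464.4, 310.6]]
```

View pics/b3.png

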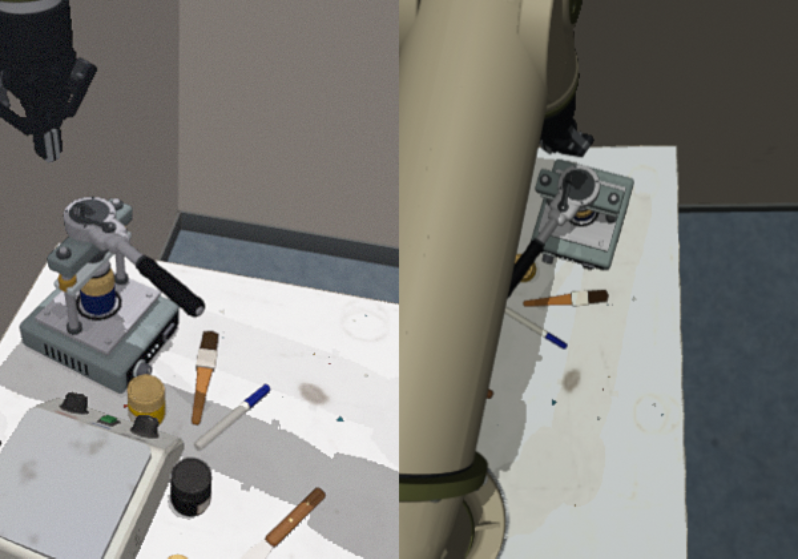

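The tip is seen at side about (188,119) and top about (290,113), but the state's TCP projects to (190,139) and (265,117). I'll check this mismatch by triangulating the tip.

Run:
```python
from h import *
a=imaging.capture("side");b=imaging.capture("top")
print(tri([a,b],[(187.6,118.8),(289,113)]), monitor.get_state()["eef_pos"])
print("start",tri([a,b],[(448,86),(457,330)]))
for q in([0,0,0],[.65,-.5,0]):print(proj(a,q),proj(b,q))
cv2.imwrite("pics/c4.png",np.hstack([crop(a,155,50,65,90,6),crop(b,245,75,65,90,6)]))
```

```text
[ 0.57820255 -0.26016901  0.29038122] [ 0.56698692 -0.21953876  0.29152242]
start [ 0.19133767 -0.55263346  0.24546958]
[[531.88538093 456.01438966]] [[179.9276691  392.46790689]]
[[216.97410633 165.77173928]] [[387.10365679 120.05534973]]
```

View pics/c4.png

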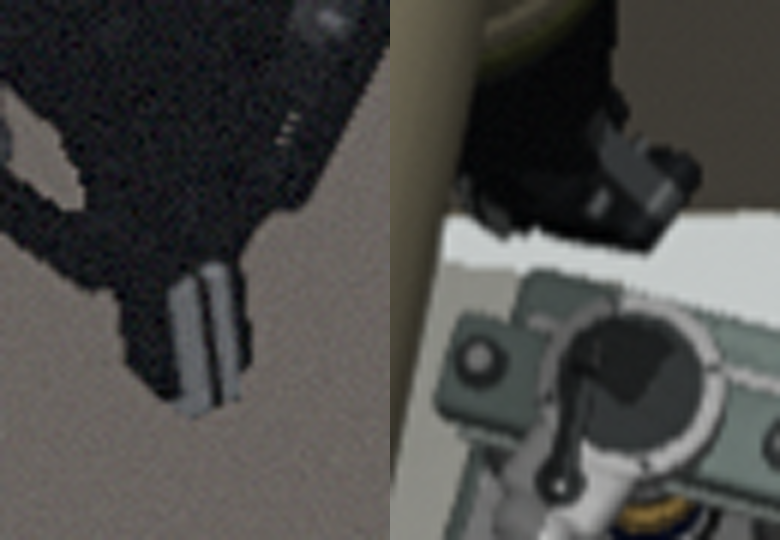

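Run:
```python
from h import *
s=monitor.get_state();M=R.from_rotvec(s["tool_rot"]).as_matrix();o=s["eef_pos"];print(o,M.round(3).tolist())
ims=[]
for n,x,y in(("side",145,30),("top",235,55)):
    c=imaging.capture(n);im=crop(c,x,y,78,120,5)
    def d(P,col):
        for u in proj(c,[o+M@np.array(p)/1000 for p in P]):cv2.circle(im,tuple(int(v) for v in (u-[x,y]+.5)*5),3,col,-1)
    d([[0,0,0]],(0,0,255));d([[0,0,-19]],(0,255,255))
    d([[a,b,0] for a in(-11,11) for b in(-15,15)],(0,0,255))
    d([[a,b,-73] for a in(-38,38) for b in(-42,42)],(0,255,0))
    d([[a,b,-73] for a in(-42,42) for b in(-38,38)],(255,0,0))
    ims.append(im)
cv2.imwrite("pics/o5.png",np.hstack(ims))
```

```text
[ 0.56698692 -0.21953876  0.29152242] [[-0.817, 0.576, 0.001], [0.576, 0.817, -0.001], [-0.002, 0.0, -1.0]]
```

View pics/o5.png

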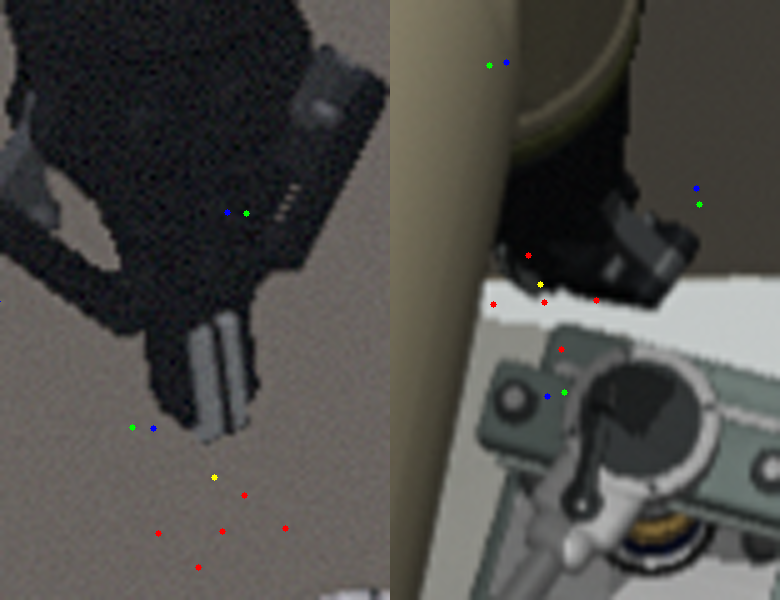

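Run:
```python
from h import *
a=imaging.capture("side");b=imaging.capture("top")
s=monitor.get_state();M=R.from_rotvec(s["tool_rot"]).as_matrix();o=s["eef_pos"]
def t(A_,B_):
    u=np.array(A_)/5+[145,30];v=(np.array(B_)-[390,0])/5+[235,55];P=tri([a,b],[u,v])
    print(P.round(4),"res",(proj(a,P)-u).round(1),(proj(b,P)-v).round(1),"tool",((P-o)@M*1000).round(1))
t((320,105),(660,265));t((375,95),(693,240));t((298,268),(655,303));t((290,200),(612,270))
u=np.array((205,437))/5+[145,30]
for z in(.27,.29,.31,.33,.35):print(z,atz(a,u,z).round(4))
print(s["joint_positions"],s["tau"])
```

```text
[ 0.5396 -0.2641  0.4072] res [[1.5 0.5]] [[-0.3 -1.4]] tool [  -3.5  -52.6 -116.1]
[ 0.5371 -0.2759  0.4081] res [[-4.9 -1.7]] [[0.9 4.8]] tool [  -8.3  -63.7 -117. ]
[ 0.5475 -0.2608  0.3563] res [[2.9 0.9]] [[-0.6 -2.6]] tool [ -8.  -45.4 -65.1]
[ 0.5453 -0.2487  0.3857] res [[1.  0.3]] [[-0.2 -0.9]] tool [  0.7 -36.8 -94.5]
0.27 [ 0.6048 -0.2928  0.27  ]
0.29 [ 0.5909 -0.2653  0.29  ]
0.31 [ 0.5769 -0.2379  0.31  ]
0.33 [ 0.563  -0.2104  0.33  ]
0.35 [ 0.5491 -0.1829  0.35  ]
[ 0.68386737  0.36988144 -0.52684699  1.22634699  0.1830986   1.59000775
  1.14950653] [ 4.86585754e-02 -5.87667561e+01 -5.91681540e+00 -3.72471428e+01
  2.32257333e-02  8.48348485e-03 -2.15511810e-02]
```

Run:
```python
from h import *
M=R.from_rotvec([-3.091,-.548,0]).as_matrix();o=np.array([.215,-.587,.198])
ims=[]
for n,x,y in(("side",400,0),("top",420,290)):
    c=imaging.capture(n);f=cv2.resize(cv2.imread(f"pics/{n}0.png"),(560,420),interpolation=cv2.INTER_AREA)
    im=cv2.resize(f[y:y+110,x:x+90],None,fx=4.4,fy=4.4,interpolation=cv2.INTER_CUBIC)
    def d(P,col):
        for u in proj(c,[o+M@np.array(p)/1000 for p in P]):cv2.circle(im,tuple(int(v) for v in (u-[x,y]+.5)*4.4),3,col,-1)
    d([[0,0,0]],(0,0,255));d([[0,42,-13]],(0,255,0));d([[0,-42,-13]],(255,0,0));d([[0,42,-45],[0,-42,-45]],(255,255,0))
    ims.append(im)
cv2.imwrite("pics/o6.png",np.hstack(ims))
```

```text
(no output)
```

View pics/o6.png

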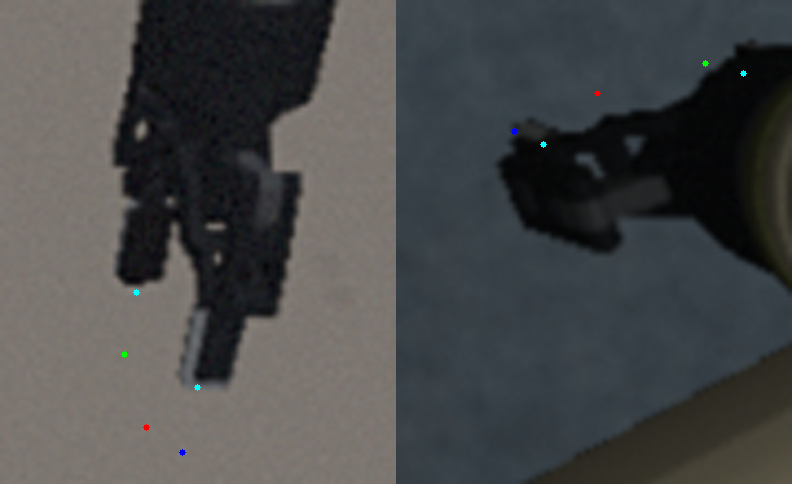

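In both start views the visible fingertips match points about 32 mm behind the reported TCP. It is the same now, with xy matching. So either the fingers end about 32 mm short of the state's TCP, or the state is offset. I'll descend beside the head and watch the force.

Emit:
{"method": "move_arm", "body": {"commands": [{"slide": [0,0,20],"twist": 0},{"slide": [0,0,40],"twist": 0},{"slide": [0,0,48],"twist": 0},{"slide": [0,0,53],"twist": 0},{"slide": [0,0,53],"twist": 0}]}}

```text
t: 3.0
eef_pos: [0.5669, -0.2187, 0.2371]
tool_rot: [-0.945, -2.996, -0.0]
force: [-0.2, -0.2, 0.4]
grip_width: -0.0003
gripper_force: 0.0
```

Run:
```python
from h import *
s=monitor.get_state();print(st());o=s["eef_pos"]
a=imaging.capture("side");b=imaging.capture("top")
f=cv2.resize(cv2.imread("pics/side0.png"),(560,420),interpolation=cv2.INTER_AREA)
d=np.abs(a["frame"][:,:,::-1].astype(int)-f).sum(2)>120
d=cv2.morphologyEx(d.astype(np.uint8),cv2.MORPH_OPEN,np.ones((3,3)))
n,l,stt,c=cv2.connectedComponentsWithStats(d)
for i in range(1,n):
    if stt[i,4]>40:
        ys,xs=np.where(l==i);k=ys.argmax();print(stt[i],"lowest",xs[ys==ys.max()].mean(),ys.max())
print([ (h,proj(a,o+[0,0,h]).round(1).tolist()) for h in (0,.02,.03,.04)])
```

```text
{'t': 3.0, 'eef_pos': [0.5669, -0.2187, 0.2371], 'tool_rot': [-0.9447, -2.9959, -0.0002], 'force': [-0.2047, -0.234, 0.4223], 'moment': [-0.0383, 0.0004, -0.0017], 'grip_width': -0.0003, 'joint_positions': [0.695, 0.3794, -0.5258, 1.3334, 0.1876, 1.478, 1.1429]}
[ 426    0   50   87 2779] lowest 447.5 86
[ 143   20   82  127 5450] lowest 187.0 146
[198 159  14  13  76] lowest 209.5 171
[215 169  41  25 304] lowest 252.5 193
[194 181  20  13 128] lowest 206.0 193
[ 394  219  166  173 9558] lowest 510.0 391
[169 226  32  20 387] lowest 172.5 245
[210 246  28  18 253] lowest 229.5 263
[ 145  262  101   53 1904] lowest 242.5 314
[230 266  16  14 139] lowest 239.5 279
[246 283  25  20 348] lowest 259.5 302
[ 273  287  184  133 8877] lowest 440.5 419
[457 409  10  11  72] lowest 461.5 419
[(0, [[192.9, 165.1]]), (0.02, [[191.4, 154.7]]), (0.03, [[190.7, 149.4]]), (0.04, [[189.9, 144.0]])]
```

Emit:
{"method": "move_arm", "body": {"commands": [{"slide": [0,0,8],"twist": 0},{"slide": [0,0,16],"twist": 0},{"slide": [0,0,22],"twist": 0},{"slide": [0,0,22],"twist": 0}]}}

```text
t: 3.5
eef_pos: [0.5662, -0.2186, 0.2136]
tool_rot: [-0.944, -2.994, -0.0]
force: [0.2, -0.4, -0.9]
grip_width: -0.0002
gripper_force: 0.0
```

Emit:
{"method": "move_arm", "body": {"commands": [{"slide": [0,0,6],"twist": 0},{"slide": [0,0,12],"twist": 0},{"slide": [0,0,12],"twist": 0}]}}

```text
t: 3.8
eef_pos: [0.5664, -0.2186, 0.202]
tool_rot: [-0.944, -2.995, -0.0]
force: [0.8, 0.2, -0.4]
grip_width: 0.0
gripper_force: 0.0
```

Run:
```python
from h import *
s=monitor.get_state();print(st());o=s["eef_pos"];print(to([.5666,-.2163,.203],np.radians(145.4)))
a=imaging.capture("side");b=imaging.capture("top")
cv2.imwrite("pics/z7.png",np.hstack([crop(a,160,90,78,110,5),crop(b,235,85,78,110,5)]))
```

```text
{'t': 3.8, 'eef_pos': [0.5664, -0.2186, 0.202], 'tool_rot': [-0.944, -2.9947, -0.0002], 'force': [0.837, 0.2342, -0.45], 'moment': [-0.0142, -0.041, 0.0113], 'grip_width': 0.0, 'joint_positions': [0.6985, 0.3923, -0.5236, 1.3947, 0.1947, 1.4076, 1.1362]}
([1.2, 2.0, -1.0], np.float64(-0.007))
```

View pics/z7.png

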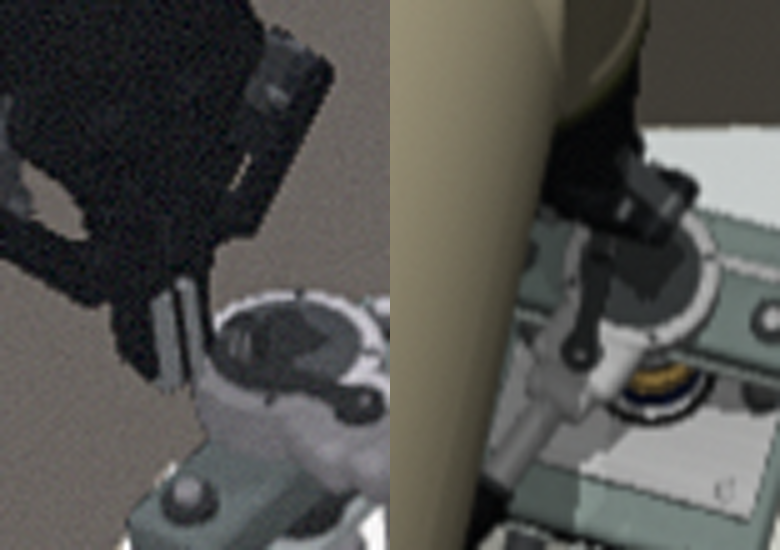

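Run:
```python
from h import *
a=imaging.capture("side")
for z in(.2,.21,.22,.23,.24,.25):
    P=atz(a,(160+173/5,90+387/5),z);d=P[:2]-A;print(z,P.round(4),"left",round(1000*d@[.568,.823],1),"out",round(1000*d@[-.823,.568],1))
s=monitor.get_state()["eef_pos"];d=s[:2]-A;print(1000*d@[.568,.823],1000*d@[-.823,.568])
```

```text
0.2 [ 0.5833 -0.256   0.2   ] left 21.8 out -36.3
0.21 [ 0.5776 -0.2447  0.21  ] left 27.9 out -25.2
0.22 [ 0.5719 -0.2334  0.22  ] left 33.9 out -14.1
0.23 [ 0.5662 -0.2221  0.23  ] left 40.0 out -3.1
0.24 [ 0.5606 -0.2108  0.24  ] left 46.1 out 8.0
0.25 [ 0.5549 -0.1995  0.25  ] left 52.1 out 19.1
43.246271531099374 -1.7389381148355785
```

The tip is really at z≈.232 with the state at .202 (offset +30 mm). It stands left of the tab, so I'll push right (tool -y).

Emit:
{"method": "move_arm", "body": {"commands": [{"slide": [0,-3,-3],"twist": 0},{"slide": [0,-6,-3],"twist": 0},{"slide": [0,-9,-3],"twist": 0},{"slide": [0,-12,-3],"twist": 0}]}}

```text
t: 4.35
eef_pos: [0.5605, -0.2284, 0.2068]
tool_rot: [0.944, 2.995, 0.001]
force: [1.1, 2.6, 2.9]
grip_width: 0.0
gripper_force: 1.6
```

Emit:
{"method": "move_arm", "body": {"commands": [{"slide": [0,-2,0],"twist": 0},{"slide": [0,-4,0],"twist": 0},{"slide": [0,-6,0],"twist": 0}]}}

```text
t: 4.65
eef_pos: [0.5586, -0.2322, 0.207]
tool_rot: [0.941, 2.994, 0.003]
force: [9.1, 2.8, 1.4]
grip_width: -0.0002
gripper_force: 4.4
```

Emit:
{"method": "move_arm", "body": {"commands": [{"slide": [0,-2,0],"twist": 0},{"slide": [0,-4,0],"twist": 0},{"slide": [0,-6,0],"twist": 0}]}}

```text
t: 4.95
eef_pos: [0.5547, -0.2382, 0.2069]
tool_rot: [0.942, 2.993, 0.001]
force: [4.7, 0.6, 2.1]
grip_width: -0.0002
gripper_force: 2.9
```

Run:
```python
from h import *
s=monitor.get_state();d=s["eef_pos"][:2]-A;print("left",1000*d@[.568,.823],"out",1000*d@[-.823,.568],st())
c=imaging.capture("side");np.save("s8.npy",c["frame"])
```

```text
left 20.16780223220012 out -2.725937608184335 {'t': 4.95, 'eef_pos': [0.5547, -0.2382, 0.2069], 'tool_rot': [0.9423, 2.9933, 0.001], 'force': [4.7387, 0.5732, 2.0779], 'moment': [0.0894, -1.1968, 0.0321], 'grip_width': -0.0002, 'joint_positions': [0.7358, 0.3768, -0.5174, 1.4024, 0.185, 1.4072, 1.1801]}
```

Emit:
{"method": "move_arm", "body": {"commands": [{"slide": [0,-3,0],"twist": 0},{"slide": [0,-6,0],"twist": 0},{"slide": [0,-9,0],"twist": 0}]}}

```text
t: 5.3
eef_pos: [0.5482, -0.2465, 0.2068]
tool_rot: [0.945, 2.995, -0.001]
force: [1.8, -1.7, 5.4]
grip_width: 0.0
gripper_force: 4.0
```

Emit:
{"method": "move_arm", "body": {"commands": [{"slide": [0,-3,0],"twist": 0},{"slide": [0,-6,0],"twist": 0},{"slide": [0,-6,0],"twist": 0}]}}

```text
t: 5.6
eef_pos: [0.5436, -0.2521, 0.2067]
tool_rot: [-0.947, -2.995, 0.002]
force: [-0.1, -1.1, 7.9]
grip_width: 0.0001
gripper_force: 3.9
```

Run:
```python
from h import *
s=monitor.get_state();d=s["eef_pos"][:2]-A;print("left",1000*d@[.568,.823],"out",1000*d@[-.823,.568],st())
a=imaging.capture("side");b=imaging.capture("top")
cv2.imwrite("pics/z8.png",np.hstack([crop(a,175,110,78,110,5),crop(b,235,85,78,110,5)]))
```

```text
left 2.444101239948653 out -1.4294337222073121 {'t': 5.6, 'eef_pos': [0.5436, -0.2521, 0.2067], 'tool_rot': [-0.9472, -2.995, 0.0023], 'force': [-0.0896, -1.0601, 7.9349], 'moment': [-0.2769, 0.3059, -0.0114], 'grip_width': 0.0001, 'joint_positions': [0.7604, 0.3687, -0.5107, 1.4119, 0.1809, 1.4077, 1.2072]}
```

Emit:
{"method": "move_arm", "body": {"commands": [{"slide": [0,0,-15],"twist": 0},{"slide": [0,20,-50],"twist": 0},{"slide": [0,65,-65],"twist": 0},{"slide": [0,80,-65],"twist": 0},{"slide": [0,80,-65],"twist": 0}]}}

```text
t: 6.2
eef_pos: [0.5911, -0.1817, 0.2705]
tool_rot: [-0.936, -2.997, -0.002]
force: [-0.4, -0.2, -0.8]
grip_width: 0.0001
gripper_force: 0.0
```

Run:
```python
from h import *
print(st())
a=imaging.capture("side");b=imaging.capture("top")
f=cv2.resize(cv2.imread("pics/side0.png"),(560,420),interpolation=cv2.INTER_AREA)[:,:,::-1]
g=cv2.resize(cv2.imread("pics/top0.png"),(560,420),interpolation=cv2.INTER_AREA)[:,:,::-1]
# tab positions for undo / tighten; the darkness along the tab line
for lab,c,base in(("side",a,f),("top",b,g)):
    for q in(-.4,-.2,0,.2,.4):
        u=np.array([-.823,.568]);r=np.array([-.568,-.823])
        P=A+.04*u-.04*np.cos(q)*u+.04*np.sin(q)*r
        px=proj(c,[*P,.24])[0];x,y=px.round().astype(int)
        print(lab,q,px.round(1),"base",base[y-1:y+2,x-1:x+2].mean().round(0),"now",c["frame"][y-1:y+2,x-1:x+2].mean().round(0))
np.save("now_side.npy",a["frame"]);np.save("now_top.npy",b["frame"])
```

```text
{'t': 6.2, 'eef_pos': [0.5911, -0.1817, 0.2705], 'tool_rot': [-0.9363, -2.9972, -0.0019], 'force': [-0.3947, -0.223, -0.7665], 'moment': [-0.0222, -0.0416, 0.031], 'grip_width': 0.0001, 'joint_positions': [0.6191, 0.4017, -0.5422, 1.2338, 0.2017, 1.5604, 1.0757]}
side -0.4 [209.3 157.8] base 71.0 now 78.0
side -0.2 [212.5 155.1] base 66.0 now 79.0
side 0 [216.3 152.9] base 83.0 now 78.0
side 0.2 [220.8 151.1] base 91.0 now 84.0
side 0.4 [225.6 149.9] base 166.0 now 46.0
top -0.4 [277.5 133.8] base 50.0 now 52.0
top -0.2 [281.5 135. ] base 54.0 now 53.0
top 0 [285.2 136.9] base 55.0 now 53.0
top 0.2 [288.3 139.5] base 54.0 now 55.0
top 0.4 [290.9 142.7] base 54.0 now 45.0
```

Run:
```python
from h import *
a=imaging.capture("side")
f=np.load("now_side.npy")
S=lambda th,r,z=.215:[*(A+r*np.array([np.cos(PH0-th),np.sin(PH0-th)])),z]
g=f.mean(2)
for r in(.13,.15,.17,.19):
    v=[]
    ths=np.arange(.1,.56,.02)
    for th in ths:
        x,y=proj(a,S(th,r))[0].round().astype(int);v.append(g[y,x])
    v=np.array(v);print(r,ths[v<60].round(2))
b=cv2.resize(cv2.imread("pics/side0.png"),(560,420),interpolation=cv2.INTER_AREA).mean(2)
print(np.abs(b-g)[195:245,255:310].mean(), np.abs(b-g)[350:400,300:350].mean())
p,ph=grip(.323,z=.29);print(to(p,ph), "z down to",to(grip(.323,z=.165)[0],ph))
```

```text
0.13 [0.38 0.4  0.42 0.44 0.46 0.48 0.5  0.52]
0.15 [0.38 0.4  0.42 0.44 0.46 0.48 0.5  0.52]
0.17 [0.4  0.42 0.44 0.46 0.48 0.5 ]
0.19 [0.4  0.42 0.44 0.46 0.48 0.5 ]
78.27648484848486 24.840533333333333
([151.2, -83.6, -19.7], np.float64(-0.008)) z down to ([150.9, -83.4, 105.3], np.float64(-0.008))
```

Numerically, the lever now lies at +0.4 (side patch 166→46) and the handle sits at about 0.45. Now I'll put the open fingers astride the grip.

Run:
```python
from h import *
p,ph=grip(.45,z=.27);print(to(p,ph));print(to(grip(.45,z=.157)[0],ph))
```

```text
([150.1, -64.6, 0.3], np.float64(0.119))
([149.8, -64.4, 113.3], np.float64(0.119))
```

Emit:
{"method": "move_arm", "body": {"commands": [{"slide": [35,-15,0],"twist": 0.03},{"slide": [75,-32,0],"twist": 0.06},{"slide": [115,-50,0],"twist": 0.1},{"slide": [145,-62,0],"twist": 0.12},{"slide": [150,-64,0],"twist": 0.12},{"slide": [150,-64,25],"twist": 0.12},{"slide": [150,-64,50],"twist": 0.12},{"slide": [150,-64,60],"twist": 0.12}], "gripper": 0.4, "newtons": 20}}

```text
t: 7.15
eef_pos: [0.4292, -0.1525, 0.2088]
tool_rot: [-1.124, -2.93, 0.0]
force: [-0.2, -1.2, -0.4]
grip_width: 0.06
gripper_force: 0.0
```

Run:
```python
from h import *
where();print(to(grip(.45,z=.157)[0],grip(.45)[1]))
```

```text
t 7.15 th 0.453 r 0.1505 z 0.2088 toolphi err 0.001 Ft -1.02 F [-0.2 -1.2 -0.4] w 0.06 q7 1.09
([-0.7, -0.4, 51.8], np.float64(-0.002))
```

Emit:
{"method": "move_arm", "body": {"commands": [{"slide": [0,0,12],"twist": 0},{"slide": [0,0,24],"twist": 0},{"slide": [0,0,38],"twist": 0},{"slide": [0,0,50],"twist": 0},{"slide": [0,0,50],"twist": 0}]}}

```text
t: 7.65
eef_pos: [0.43, -0.1513, 0.1595]
tool_rot: [-1.122, -2.932, -0.001]
force: [0.1, 0.0, 0.8]
grip_width: 0.06
gripper_force: 0.0
```

Run:
```python
from h import *
where()
a=imaging.capture("side");b=imaging.capture("top")
cv2.imwrite("pics/z9.png",np.hstack([crop(a,175,90,150,180,2.66),crop(b,185,80,150,180,2.66)]))
```

```text
t 7.65 th 0.462 r 0.1507 z 0.1595 toolphi err 0.013 Ft 0.1 F [0.1 0.  0.8] w 0.06 q7 1.08
```

View pics/z9.png

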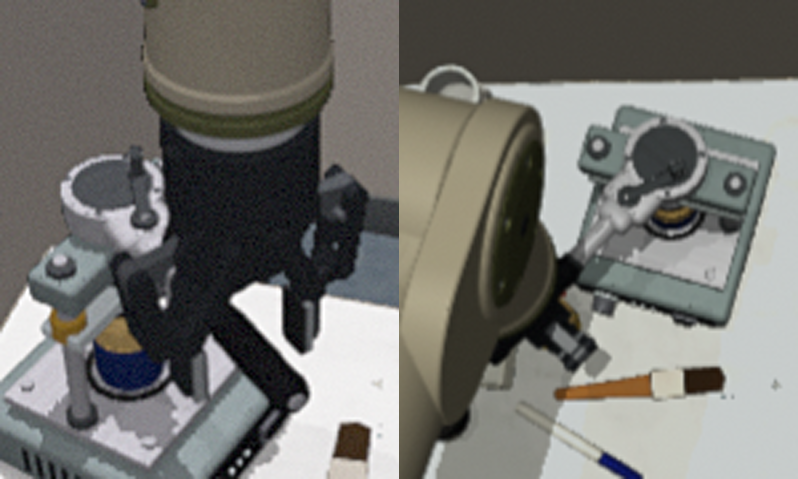

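The view shows the lever tab now to the right and the fingers astride the grip. I'll close loosely and make the back stroke.

Emit:
{"method": "move_arm", "body": {"commands": [{"slide": [0,0,0],"twist": 0},{"slide": [0,0,0],"twist": 0},{"slide": [-0.2,-7.5,0],"twist": -0.05},{"slide": [-0.7,-15,0],"twist": -0.1},{"slide": [-1.7,-22.4,0],"twist": -0.15},{"slide": [-3,-29.8,0],"twist": -0.2},{"slide": [-4.7,-37.1,0],"twist": -0.25},{"slide": [-6.7,-44.3,0],"twist": -0.3}], "gripper": -0.35}}

```text
t: 8.55
eef_pos: [0.4065, -0.1891, 0.1616]
tool_rot: [0.668, 3.069, -0.0]
force: [-0.5, 0.7, 0.4]
grip_width: 0.0273
gripper_force: 0.3
```

Run:
```python
from h import *
where()
```

```text
t 8.55 th 0.164 r 0.1491 z 0.1616 toolphi err 0.017 Ft 0.46 F [-0.5  0.7  0.4] w 0.0273 q7 1.49
```

Emit:
{"method": "move_arm", "body": {"commands": [{"slide": [-0.2,-7.5,0],"twist": -0.05},{"slide": [-0.7,-15,0],"twist": -0.1},{"slide": [-1.7,-22.4,0],"twist": -0.15}]}}

```text
t: 8.85
eef_pos: [0.3987, -0.2103, 0.1616]
tool_rot: [0.436, 3.11, -0.0]
force: [1.0, 1.6, -0.6]
grip_width: 0.0275
gripper_force: 1.0
```

Run:
```python
from h import *
where()
```

```text
t 8.85 th 0.013 r 0.1487 z 0.1616 toolphi err 0.015 Ft 1.83 F [ 1.   1.6 -0.6] w 0.0275 q7 1.69
```

The back stroke is free (0.5–1.8 N). I'll continue back for a long drive stroke.

Emit:
{"method": "move_arm", "body": {"commands": [{"slide": [-0.7,-15,0],"twist": -0.1},{"slide": [-3,-29.8,0],"twist": -0.2},{"slide": [-6.7,-44.3,0],"twist": -0.3},{"slide": [-11.8,-58.4,0],"twist": -0.4},{"slide": [-18.4,-71.9,0],"twist": -0.5},{"slide": [-26.2,-84.7,0],"twist": -0.6},{"slide": [-35.3,-96.6,0],"twist": -0.7}]}}

```text
t: 9.55
eef_pos: [0.4057, -0.3134, 0.1615]
tool_rot: [-0.659, 3.071, -0.001]
force: [0.6, -0.4, -0.5]
grip_width: 0.0274
gripper_force: 0.1
```

Run:
```python
from h import *
where()
```

```text
t 9.55 th -0.699 r 0.148 z 0.1615 toolphi err 0.005 Ft -0.63 F [ 0.6 -0.4 -0.5] w 0.0274 q7 2.52
```

Emit:
{"method": "move_arm", "body": {"commands": [{"slide": [-0.2,7.5,0],"twist": 0.05},{"slide": [-0.7,15,0],"twist": 0.1},{"slide": [-1.7,22.4,0],"twist": 0.15},{"slide": [-3,29.8,0],"twist": 0.2},{"slide": [-4.7,37.1,0],"twist": 0.25},{"slide": [-6.7,44.3,0],"twist": 0.3},{"slide": [-9.1,51.4,0],"twist": 0.35},{"slide": [-11.8,58.4,0],"twist": 0.4}]}}

```text
t: 10.35
eef_pos: [0.3916, -0.2563, 0.1615]
tool_rot: [0.023, -3.141, 0.004]
force: [-2.7, -4.7, -1.1]
grip_width: 0.0276
gripper_force: 2.8
```

Run:
```python
from h import *
where()
```

```text
t 10.35 th -0.301 r 0.1494 z 0.1615 toolphi err -0.005 Ft -4.67 F [-2.7 -4.7 -1.1] w 0.0276 q7 2.06
```

Emit:
{"method": "move_arm", "body": {"commands": [{"slide": [-0.2,7.5,0],"twist": 0.05},{"slide": [-0.7,15,0],"twist": 0.1},{"slide": [-1.7,22.4,0],"twist": 0.15},{"slide": [-3,29.8,0],"twist": 0.2},{"slide": [-4.7,37.1,0],"twist": 0.25},{"slide": [-6.7,44.3,0],"twist": 0.3},{"slide": [-9.1,51.4,0],"twist": 0.35},{"slide": [-11.8,58.4,0],"twist": 0.4}]}}

```text
t: 11.15
eef_pos: [0.4019, -0.1972, 0.1613]
tool_rot: [-0.601, -3.082, 0.003]
force: [-4.9, -4.0, 1.8]
grip_width: 0.0278
gripper_force: 2.9
```

Run:
```python
from h import *
where()
```

```text
t 11.15 th 0.103 r 0.15 z 0.1613 toolphi err -0.001 Ft -5.5 F [-4.9 -4.   1.8] w 0.0278 q7 1.55
```

Emit:
{"method": "move_arm", "body": {"commands": [{"slide": [-0.2,7.5,0],"twist": 0.05},{"slide": [-0.7,15,0],"twist": 0.1},{"slide": [-1.7,22.4,0],"twist": 0.15},{"slide": [-3,29.8,0],"twist": 0.2},{"slide": [-4.7,37.1,0],"twist": 0.25},{"slide": [-6.7,44.3,0],"twist": 0.3},{"slide": [-9.1,51.4,0],"twist": 0.35},{"slide": [-11.8,58.4,0],"twist": 0.4}]}}

```text
t: 11.95
eef_pos: [0.4347, -0.1467, 0.1612]
tool_rot: [-1.2, -2.901, 0.003]
force: [-6.4, -2.7, 2.2]
grip_width: 0.0276
gripper_force: 2.8
```

Run:
```python
from h import *
where()
```

```text
t 11.95 th 0.506 r 0.1505 z 0.1612 toolphi err 0.002 Ft -6.46 F [-6.4 -2.7  2.2] w 0.0276 q7 1.0
```

Emit:
{"method": "move_arm", "body": {"commands": [{"slide": [-0.2,7.5,0],"twist": 0.05},{"slide": [-0.7,15,0],"twist": 0.1},{"slide": [-1.7,22.4,0],"twist": 0.15},{"slide": [-3,29.8,0],"twist": 0.2},{"slide": [-4.7,37.1,0],"twist": 0.25},{"slide": [-6.7,44.3,0],"twist": 0.3}]}}

```text
t: 12.55
eef_pos: [0.4708, -0.1196, 0.1612]
tool_rot: [-1.619, -2.69, 0.003]
force: [-6.6, -2.1, 2.4]
grip_width: 0.0279
gripper_force: 2.8
```

Run:
```python
from h import *
where();a=imaging.capture("side");b=imaging.capture("top");print(tri([a,b],[(.7*395,.7*478),(.7*333,.7*322)]),atz(b,(.7*335,.7*225),.08))
```

```text
t 12.55 th 0.806 r 0.151 z 0.1612 toolphi err 0.004 Ft -6.82 F [-6.6 -2.1  2.4] w 0.0279 q7 0.6
[ 0.39745077 -0.1145759  -0.00777601] [ 0.53955731 -0.1308504   0.08      ]
```

Emit:
{"method": "move_arm", "body": {"commands": [{"slide": [-0.2,7.5,0],"twist": 0.05},{"slide": [-0.7,15,0],"twist": 0.1},{"slide": [-1.7,22.4,0],"twist": 0.15},{"slide": [-3,29.8,0],"twist": 0.2}]}}

```text
t: 13.05
eef_pos: [0.4987, -0.1083, 0.1611]
tool_rot: [-1.878, -2.517, 0.002]
force: [-6.2, 0.2, 1.7]
grip_width: 0.0276
gripper_force: 2.8
```

Run:
```python
from h import *
where()
```

```text
t 13.05 th 1.006 r 0.1511 z 0.1611 toolphi err 0.005 Ft -5.86 F [-6.2  0.2  1.7] w 0.0276 q7 0.35
```

Emit:
{"method": "move_arm", "body": {"commands": [{"slide": [-0.2,7.5,0],"twist": 0.05},{"slide": [-0.7,15,0],"twist": 0.1}]}}

```text
t: 13.25
eef_pos: [0.5133, -0.1047, 0.1611]
tool_rot: [-2.001, -2.42, 0.002]
force: [-5.2, -0.5, 2.3]
grip_width: 0.0278
gripper_force: 2.8
```

Run:
```python
from h import *
where()
```

```text
t 13.25 th 1.106 r 0.1512 z 0.1611 toolphi err 0.005 Ft -5.2 F [-5.2 -0.5  2.3] w 0.0278 q7 0.23
```

Emit:
{"method": "move_arm", "body": {"commands": [{"slide": [-0.2,7.5,0],"twist": 0.05},{"slide": [-0.7,15,0],"twist": 0.1}]}}

```text
t: 13.45
eef_pos: [0.5282, -0.1026, 0.1611]
tool_rot: [-2.12, -2.317, 0.002]
force: [-5.8, -0.9, 2.0]
grip_width: 0.0274
gripper_force: 2.7
```

Run:
```python
from h import *
where()
```

```text
t 13.45 th 1.205 r 0.1513 z 0.1611 toolphi err 0.005 Ft -5.89 F [-5.8 -0.9  2. ] w 0.0274 q7 0.11
```

Still running free at about 5.5–6 N. I'll go on a little further, then return.

Emit:
{"method": "move_arm", "body": {"commands": [{"slide": [-0.2,7.5,0],"twist": 0.05},{"slide": [-0.7,15,0],"twist": 0.1}]}}

```text
t: 13.65
eef_pos: [0.5433, -0.102, 0.1612]
tool_rot: [-2.233, -2.209, 0.002]
force: [-5.4, -0.9, 2.3]
grip_width: 0.0281
gripper_force: 2.7
```

Run:
```python
from h import *
where()
```

```text
t 13.65 th 1.305 r 0.1513 z 0.1612 toolphi err 0.004 Ft -5.41 F [-5.4 -0.9  2.3] w 0.0281 q7 -0.0
```

Emit:
{"method": "move_arm", "body": {"commands": [{"slide": [-0.2,7.5,0],"twist": 0.05},{"slide": [-0.7,15,0],"twist": 0.1}]}}

```text
t: 13.85
eef_pos: [0.5583, -0.1029, 0.1611]
tool_rot: [-2.341, -2.094, 0.002]
force: [-5.4, -0.7, 1.1]
grip_width: 0.0279
gripper_force: 2.7
```

Run:
```python
from h import *
where()
```

```text
t 13.85 th 1.404 r 0.1514 z 0.1611 toolphi err 0.003 Ft -5.25 F [-5.4 -0.7  1.1] w 0.0279 q7 -0.11
```

Emit:
{"method": "move_arm", "body": {"commands": [{"slide": [-0.7,-15,0],"twist": -0.1},{"slide": [-3,-29.8,0],"twist": -0.2},{"slide": [-6.7,-44.3,0],"twist": -0.3},{"slide": [-11.8,-58.4,0],"twist": -0.4},{"slide": [-18.4,-71.9,0],"twist": -0.5},{"slide": [-26.2,-84.7,0],"twist": -0.6},{"slide": [-35.3,-96.6,0],"twist": -0.7},{"slide": [-45.5,-107.6,0],"twist": -0.8}]}}

```text
t: 14.65
eef_pos: [0.447, -0.1358, 0.1616]
tool_rot: [1.33, 2.845, 0.001]
force: [0.4, 0.1, -0.9]
grip_width: 0.0278
gripper_force: 0.2
```

Emit:
{"method": "move_arm", "body": {"commands": [{"slide": [-0.7,-15,0],"twist": -0.1},{"slide": [-3,-29.8,0],"twist": -0.2},{"slide": [-6.7,-44.3,0],"twist": -0.3},{"slide": [-11.8,-58.4,0],"twist": -0.4},{"slide": [-11.8,-58.4,0],"twist": -0.4}]}}

```text
t: 15.15
eef_pos: [0.4088, -0.1842, 0.1615]
tool_rot: [0.749, 3.05, -0.002]
force: [-0.1, 0.5, 0.3]
grip_width: 0.0279
gripper_force: 0.7
```

Run:
```python
from h import *
where()
```

```text
t 15.15 th 0.201 r 0.1492 z 0.1615 toolphi err 0.0 Ft 0.41 F [-0.1  0.5  0.3] w 0.0279 q7 1.42
```

Emit:
{"method": "move_arm", "body": {"commands": [{"slide": [-0.2,7.5,0],"twist": 0.05},{"slide": [-0.7,15,0],"twist": 0.1},{"slide": [-1.7,22.4,0],"twist": 0.15},{"slide": [-3,29.8,0],"twist": 0.2},{"slide": [-4.7,37.1,0],"twist": 0.25},{"slide": [-6.7,44.3,0],"twist": 0.3},{"slide": [-9.1,51.4,0],"twist": 0.35}]}}

```text
t: 15.85
eef_pos: [0.4414, -0.1411, 0.1614]
tool_rot: [1.276, 2.871, -0.002]
force: [-2.5, -4.1, 1.0]
grip_width: 0.0279
gripper_force: 2.7
```

Run:
```python
from h import *
where()
```

```text
t 15.85 th 0.564 r 0.15 z 0.1614 toolphi err 0.008 Ft -4.64 F [-2.5 -4.1  1. ] w 0.0279 q7 0.93
```

Emit:
{"method": "move_arm", "body": {"commands": [{"slide": [-0.2,7.5,0],"twist": 0.05},{"slide": [-0.7,15,0],"twist": 0.1}]}}

```text
t: 16.05
eef_pos: [0.453, -0.1316, 0.1614]
tool_rot: [1.417, 2.803, -0.002]
force: [-3.6, -4.5, 1.7]
grip_width: 0.0277
gripper_force: 2.8
```

Run:
```python
from h import *
where()
```

```text
t 16.05 th 0.664 r 0.1502 z 0.1614 toolphi err 0.008 Ft -5.56 F [-3.6 -4.5  1.7] w 0.0277 q7 0.79
```

Emit:
{"method": "move_arm", "body": {"commands": [{"slide": [-0.2,7.5,0],"twist": 0.05},{"slide": [-0.7,15,0],"twist": 0.1}]}}

```text
t: 16.25
eef_pos: [0.4653, -0.1233, 0.1614]
tool_rot: [1.556, 2.729, -0.003]
force: [-3.8, -5.7, 2.8]
grip_width: 0.028
gripper_force: 3.0
```

Run:
```python
from h import *
where()
```

```text
t 16.25 th 0.763 r 0.1504 z 0.1614 toolphi err 0.007 Ft -6.11 F [-3.8 -5.7  2.8] w 0.028 q7 0.66
```

Emit:
{"method": "move_arm", "body": {"commands": [{"slide": [-0.2,7.5,0],"twist": 0.05},{"slide": [-0.7,15,0],"twist": 0.1}]}}

```text
t: 16.45
eef_pos: [0.4785, -0.1164, 0.1614]
tool_rot: [1.691, 2.648, -0.003]
force: [-3.9, -6.0, 3.3]
grip_width: 0.0279
gripper_force: 3.3
```

Run:
```python
from h import *
where()
```

```text
t 16.45 th 0.861 r 0.1505 z 0.1614 toolphi err 0.006 Ft -6.0 F [-3.9 -6.   3.3] w 0.0279 q7 0.53
```

Emit:
{"method": "move_arm", "body": {"commands": [{"slide": [-0.2,7.5,0],"twist": 0.05}]}}

```text
t: 16.55
eef_pos: [0.4852, -0.1135, 0.1614]
tool_rot: [1.757, 2.604, -0.003]
force: [-5.8, -5.7, 3.0]
grip_width: 0.0279
gripper_force: 3.4
```

Run:
```python
from h import *
where()
```

```text
t 16.55 th 0.91 r 0.1505 z 0.1614 toolphi err 0.004 Ft -7.51 F [-5.8 -5.7  3. ] w 0.0279 q7 0.46
```

The finger-pad force, a cleaner signal, has risen from 2.75 to 3.4, so the pad has touched. Small steps from here.

Emit:
{"method": "move_arm", "body": {"commands": [{"slide": [-0.2,7.5,0],"twist": 0.05}]}}

```text
t: 16.65
eef_pos: [0.4921, -0.1109, 0.1614]
tool_rot: [1.821, 2.56, -0.003]
force: [-5.6, -5.7, 3.8]
grip_width: 0.0277
gripper_force: 3.6
```

Run:
```python
from h import *
where()
```

```text
t 16.65 th 0.959 r 0.1506 z 0.1614 toolphi err 0.003 Ft -7.11 F [-5.6 -5.7  3.8] w 0.0277 q7 0.4
```

Emit:
{"method": "move_arm", "body": {"commands": [{"slide": [-0.2,7.5,0],"twist": 0.05}]}}

```text
t: 16.75
eef_pos: [0.4992, -0.1086, 0.1614]
tool_rot: [-1.885, -2.513, 0.004]
force: [-5.6, -5.8, 3.3]
grip_width: 0.0276
gripper_force: 3.8
```

Run:
```python
from h import *
where()
```

```text
t 16.75 th 1.008 r 0.1506 z 0.1614 toolphi err 0.003 Ft -7.02 F [-5.6 -5.8  3.3] w 0.0276 q7 0.34
```

Emit:
{"method": "move_arm", "body": {"commands": [{"slide": [-0.2,7.5,0],"twist": 0.05}]}}

```text
t: 16.85
eef_pos: [0.5063, -0.1066, 0.1613]
tool_rot: [-1.947, -2.465, 0.004]
force: [-7.3, -5.7, 5.0]
grip_width: 0.028
gripper_force: 4.0
```

Run:
```python
from h import *
where()
```

```text
t 16.85 th 1.057 r 0.1507 z 0.1613 toolphi err 0.002 Ft -8.4 F [-7.3 -5.7  5. ] w 0.028 q7 0.28
```

Emit:
{"method": "move_arm", "body": {"commands": [{"slide": [-0.1,5,0],"twist": 0.033}]}}

```text
t: 16.95
eef_pos: [0.5112, -0.1055, 0.1613]
tool_rot: [-1.987, -2.433, 0.004]
force: [-7.9, -5.4, 4.9]
grip_width: 0.0278
gripper_force: 4.1
```

Run:
```python
from h import *
where()
```

```text
t 16.95 th 1.091 r 0.1508 z 0.1613 toolphi err 0.003 Ft -8.82 F [-7.9 -5.4  4.9] w 0.0278 q7 0.24
```

The push is about half as much again (4.1/2.75 on the pad, 8.8 N against 5.7 N). Letting go.

Emit:
{"method": "move_arm", "body": {"commands": [{"slide": [0,-2,0],"twist": 0},{"slide": [0,-3,0],"twist": 0},{"slide": [0,-3,0],"twist": 0},{"slide": [0,-3,0],"twist": 0},{"slide": [0,-3,0],"twist": 0},{"slide": [0,-3,-15],"twist": 0},{"slide": [0,-3,-40],"twist": 0},{"slide": [0,-3,-80],"twist": 0}], "gripper": 0.4}}

```text
t: 17.75
eef_pos: [0.5074, -0.105, 0.24]
tool_rot: [-1.977, -2.436, 0.002]
force: [0.8, -0.5, 1.1]
grip_width: 0.0601
gripper_force: 0.0
```

Emit:
{"method": "move_arm", "body": {"commands": [{"slide": [0,0,-30],"twist": 0},{"slide": [0,0,-60],"twist": 0},{"slide": [0,0,-80],"twist": 0},{"slide": [0,0,-80],"twist": 0},{"slide": [0,0,-80],"twist": 0}]}}

```text
t: 18.25
eef_pos: [0.509, -0.1051, 0.321]
tool_rot: [1.98, 2.439, 0.0]
force: [0.1, 1.0, -0.5]
grip_width: 0.0598
gripper_force: 0.0
```

Run:
```python
from h import *
where()
a=imaging.capture("side");f=cv2.resize(cv2.imread("pics/side0.png"),(560,420),interpolation=cv2.INTER_AREA)[:,:,::-1]
g=a["frame"].mean(2)
S=lambda th,r:[*(A+r*np.array([np.cos(PH0-th),np.sin(PH0-th)])),.215]
ths=np.arange(.5,1.6,.03);v=np.array([[g[tuple(proj(a,S(t,r))[0].round().astype(int)[::-1])] for t in ths] for r in(.13,.17)])
print([ths[x<60].round(2).tolist() for x in v])
# brush/marker/jar_b patch changes
for n,(x,y,w,h) in dict(brush=(292,245,24,75),marker=(295,285,60,55),jarb=(242,280,36,40)).items():
    e=f[y:y+h,x:x+w].astype(float);k=a["frame"][y:y+h,x:x+w].astype(float)
    hue=lambda q:cv2.cvtColor(q.astype(np.uint8),cv2.COLOR_RGB2HSV)
    m=[np.argwhere(hue(q)[...,1]>110).mean(0).round(1).tolist() for q in(e,k)];print(n,m)
```

```text
t 18.25 th 1.077 r 0.1517 z 0.321 toolphi err -0.006 Ft 0.33 F [ 0.1  1.  -0.5] w 0.0598 q7 0.28
[[0.74, 0.77, 0.8, 0.83, 0.92, 0.95, 0.98, 1.01, 1.04, 1.07], [0.98, 1.01, 1.04, 1.07]]
brush [[39.7, 10.2], [39.8, 10.2]]
marker [[13.9, 19.0], [14.0, 19.0]]
jarb [[18.5, 17.8], [18.3, 17.7]]
```

Bystanders haven't moved, the hand is clear, and the handle stayed at about 1.03.

```bash
python3 -c "
from workcell import ticket;print(ticket.close_job())"
```

```text
the job is handed in; nothing more can be done
None
```

I flipped the lever to tighten, felt the handle click back freely, and tightened the clamp until the push was about 1.5 times the running-down push (about 8.8 N against 5.7 N); then I let go, with the items in front unmoved, and handed the job in at about 18 s.

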